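# Rock a stuck bushing block out of its spring nest

### The job

The green printed bushing block is stuck tight between the spring jaws of its aluminium nest: grip it by its rib, rock it several times from side to side, clearly towards one jaw and then the other, easing it up until it comes free, and finish still holding it upright, still and just clear, directly above the nest. The nest only stands loosely on its dowels, so do not pull it up along with the block. Leave the orange block, its jig and everything else on the table as they are.

Things in the scene. Friction and masses are not known exactly. Their poses are not given: they have to be found in the camera images.
- green_jig: Fixed grey base plate, 100 (x) by 170 (y) by 8 mm, under the green block's nest; origin at the centre of its underside on the table, z up. It stands within about 30 degrees of yaw, its y axis (long side) is the line from one spring jaw to the other, i.e. the direction of rocking.
- green_nest_rim (a point): Centre of the open pocket at the height of the nest's flat upper face, 34 mm above the table (moves up with the nest; axes as the jig's). The nest is an aluminium block 84 (x) by 150 (y) by 26 mm, 1 kg with its jaws; its pocket is 34 (x) by 60 (y) by 22 mm deep.
- green_noses (a point): Point midway between the two jaw noses, 8 mm below the nest's upper face, 14 mm above the pocket floor. Red jaws, sprung along y (2 N per mm), press on the foot with about 18 N each. Friction holds the block with 17 to 26 N against a straight pull, more than the nest's weight; rocked 5 to 8 degrees each way it creeps up easily, about 2 mm a swing; free once raised 14 mm.
- green_nest (a joint): How far the green block's nest has been lifted off its base plate along the dowels, m; 0 standing, free to lift (only its weight holds it), at most 0.03.
- green_rib (a point): Centre of the grip rib of the green bushing block (0.11 kg), axes as the block's: z up along the block, y from jaw to jaw; in the nest, same yaw as the jig. The rib is 34 (x) by 20 (y, the width to grip) by 50 mm high, from 25 mm below this point to 25 mm above it, and a brass bushing shows in its x faces. In the nest this point is 61 mm above the table.
- green_foot (a point): Centre of the underside of the green block, 49 mm below the rib centre. The foot below the rib is 30 (x) by 40 (y) by 24 mm high; in the nest its underside is on the pocket floor, 12 mm above the table and 22 mm below the nest's upper face.
- green_top (a point): Centre of the top face of the green block's rib, 25 mm above the rib centre.
- orange_rib (a point): Centre of the grip rib of the orange block, same shape and same kind of jig and nest; not to be touched.
- orange_block: The orange block; origin at the centre of its underside.
- orange_nest (a joint): How far the orange block's nest has been lifted, m; 0 standing. To be left alone.
- glue_stick: Bystander: red and white glue stick standing, 29 mm diameter, 92 mm high; origin under it.
- driver: Bystander: blue screwdriver lying along its x axis, 200 mm long, 26 mm thick; origin under its middle.
- scraper: Bystander: flat print scraper with a black handle lying along its x axis, 210 mm long, blade 50 mm wide; origin under its middle.
- cup: Bystander: white printed cup standing, 72 mm across the rim, 75 mm high; origin under it.
- pulley: Bystander: steel belt pulley, 40 mm diameter, 18 mm high; origin under it.
- green_block: The green bushing block itself; origin at the centre of its underside, same point as green_foot.

How it is judged:
By the outcome, as a careful person would: the job done as asked, in the order asked, and still so for the second after the job is handed in, while the arm keeps its last pose, push and grip.
It also fails if it takes over 45 s, if anything falls off the work surface, if the arm or the gripper's body presses on something with over 40 N, if the wrist force passes 120 N, or if a joint passes its speed limit or range.

### The arm

A 6-joint arm with a two-finger parallel gripper is mounted at the origin on the work surface. World frame = base frame: x ahead of the robot, y to its left, z up, the work surface at z = 0. Lengths are in mm, angles in rad, forces in N, time in s.
With the tool pointing down it reaches from about 275 to 825 mm from the base axis. Payload 4.9 kg.
Tool frame: the origin (TCP) lies at the very end of the fingers, on their centre line; the grasp point (between the pads) lies 19 mm behind it; z points along the fingers, y is the line along which they close (so a half turn about z gives the same grasp; the last joint's range is limited). The gripper opens to 85 mm and grips with 20 to 120 N. Pads are 22 mm wide; open, the fingers measure 114 mm over their backs; the gripper's body (76 mm by 85 mm) begins 54 mm behind the grasp point. The pads swing forward as they close: fully open they stand 13 mm farther back than shut.
Start: joints at [-1.372, 0.326, -0.193, 1.052, 0, 1.437], TCP at [179.692, -519.836, 231.281] pointing down, gripper open.
Joint ranges: [-2.65, 2.65], [-0.97, 1.79], [-1.3, 1.35], [-1.93, 2.1], [-1.47, 1.37], [-3.14, 3.14]. Speed limits (rad/s): [2.57, 2.57, 3.14, 3.14, 3.14, 3.14].

### API

Orientations are given as [roll, pitch, yaw] about the fixed x, y, z axes, in that order (R = Rz(yaw) Ry(pitch) Rx(roll)).
In Python, from bench import bot, solve_ik, imaging gives the robot as it stands. Calls block until the motion is done:
- bot.move_ptp(position, orientation): joint-space move of the TCP to a pose.
- bot.movel(position, rot=None, max_speed=150, threshold=None): straight line of the TCP; rot=None keeps the orientation; max_speed is the mean speed in mm/s. With threshold (N) it stops when the force on the tool has changed by that much, and returns True; else False.
- bot.move_j(angles): joint-space move.
- bot.grip(opening, effort=None): opening from 0.0 (shut) to 1.0 (fully open); effort is the grip in N (None keeps the last); returns when the fingers have stopped.
- bot.dwell(seconds).
- solve_ik(position, orientation): joint angles nearest the present ones, or None.
- bot.get_state(): the state.
- imaging.capture(name): name is "scene" or "top" or "wrist"; returns the picture (400x640x3 uint8, blue, green, red); there is no depth.
- imaging.camera_model(name): a dict with "K" (3x3 intrinsics, pixels), "k1" (the pictures are not rectified: a ray, as slopes to the right and down, at radius r is drawn at 1 + k1 r^2 times it, then the intrinsics apply), "position" and "rotation" of the camera in the world. Camera axes: x right, y up, looking along -z (the intrinsics and any distortion apply to the point x, -y, -z); pixel columns grow to the right and rows downward; lengths in mm; the calibration is good to about 2 mm. A picture is of the moment at which its call begins: read the wrist's pose just before it. camera_model takes no time and is no camera call; for the wrist camera it gives the pose at the moment of the call.
A pose or a line that the arm cannot do raises bot.IKError and nothing moves.
- bot.sign_off(): hands the job in; it is judged then, once.
The state is a dict: "t": time; "qpos": joint angles; "joint_velocities": joint speeds; "effort": joint torques, N m; "tcp_pos": TCP position; "orientation": TCP orientation; "contact_force": force on the tool from outside, world axes, zero at the start; "wrist_torque": the same for the moment, N m; "opening": opening from 0.0 (shut) to 1.0 (fully open); "gripper_force": force on a finger pad.
Only numpy, scipy, OpenCV 4.12 (cv2) and the standard library are available. Lean on these libraries where they do the work, as an engineer would, in place of code of your own. Each camera call takes 0.05 s, during which the arm holds its last target. There are 200 camera calls.

## Working session

There is one attempt and no reset: what is moved stays moved. The work goes in short steps, each a Python script; the robot and the scene stay as the last script left them, time stands still between calls to the robot, and variables do not carry over. Pictures are saved under pics/ and viewed, at most 10 in all, crops included, and the job is handed in when it is done.

```bash
mkdir -p pics; cat > h.py <<'E'
import numpy as np, cv2
from bench import bot, solve_ik, imaging
def ray(cam,uv):
    K=np.array(cam["K"]);k1=cam["k1"]
    d=np.array([(uv[0]-K[0,2])/K[0,0],(uv[1]-K[1,2])/K[1,1]]);s=d.copy()
    for _ in range(20): s=d/(1+k1*(s@s))
    return np.array(cam["position"]),np.array(cam["rotation"])@np.array([s[0],-s[1],-1.])
def onplane(cam,uv,z):
    p,d=ray(cam,uv);return p+d*(z-p[2])/d[2]
def green(im):
    h=cv2.cvtColor(im,cv2.COLOR_BGR2HSV)
    return cv2.inRange(h,(40,80,40),(85,255,255))
E
python3 - <<'E'
from h import *
for n in("top","scene"):
    im=imaging.capture(n);cv2.imwrite(f"pics/{n}0.png",im);c=imaging.camera_model(n);print(n,c)
    cs,_=cv2.findContours(green(im),cv2.RETR_EXTERNAL,cv2.CHAIN_APPROX_SIMPLE)
    for k in cs:
        if cv2.contourArea(k)>30: print(cv2.minAreaRect(k),cv2.contourArea(k),onplane(c,cv2.minAreaRect(k)[0],86))
print(bot.get_state())
E
```

```text
top {'K': array([[481.44630988,   0.        , 319.15990712],
       [  0.        , 481.44630988, 197.46630315],
       [  0.        ,   0.        ,   1.        ]]), 'k1': -0.0666455366093255, 'position': array([ 315.19867172,  -21.83948507, 1464.29444623]), 'rotation': array([ 0.16521944, -0.00482208, -1.56849276])}Traceback (most recent call last):
  File "<stdin>", line 6, in <module>
  File "h.py", line 9, in onplane
    p,d=ray(cam,uv);return p+d*(z-p[2])/d[2]
                                        ~^^^
IndexError: invalid index to scalar variable.
```

View pics/top0.png

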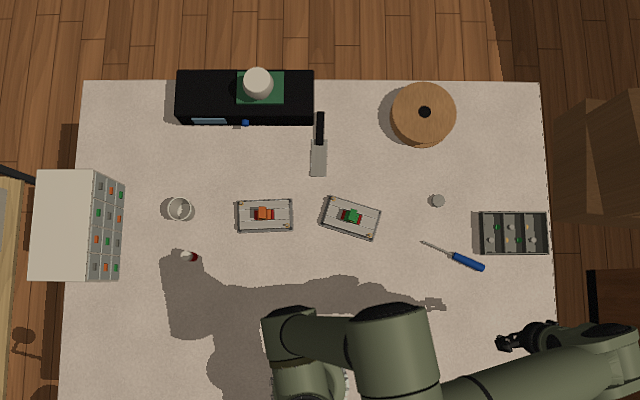

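The top view shows the green block in its jig at about (351,215) and the orange one at (264,213). The camera rotation is given as roll/pitch/yaw, so I'll fix the helper.

```bash
sed -i '1i from scipy.spatial.transform import Rotation as R' h.py
sed -i 's/np.array(cam\["rotation"\])@/R.from_euler("xyz",cam["rotation"]).as_matrix()@/' h.py
python3 - <<'E'
from h import *
for n in("top","scene"):
    im=imaging.capture(n);cv2.imwrite(f"pics/{n}1.png",im);c=imaging.camera_model(n);print(n,c["position"],c["rotation"])
    cs,_=cv2.findContours(green(im),cv2.RETR_EXTERNAL,cv2.CHAIN_APPROX_SIMPLE)
    for k in cs:
        if cv2.contourArea(k)>30: print(cv2.minAreaRect(k),cv2.contourArea(k),onplane(c,cv2.minAreaRect(k)[0],75))
    if n=="top":
        # jig plate corners as seen
        for uv in [(329,194),(381,208),(371,240),(319,226)]: print(onplane(c,uv,34))
print(bot.get_state())
E
```

```text
top [ 315.19867172  -21.83948507 1464.29444623] [ 0.16521944 -0.00482208 -1.56849276]
((351.6499938964844, 215.55001831054688), (12.965337753295898, 13.281566619873047), 18.434947967529297) 119.0 [ 493.82039895 -122.65658504   75.        ]
((259.5, 86.99999237060547), (46.99999237060547, 31.999996185302734), -0.0) 682.5 [888.37905634 155.01653961  75.        ]
[564.39365265 -57.83961544  34.        ]
[ 522.17727385 -214.16658112   34.        ]
[ 425.96266634 -182.62989786   34.        ]
[467.40808941 -27.90890032  34.        ]
scene [1169.59013394 -432.11480771  769.27042451] [0.82566218 0.02051291 0.93556271]
((31.000003814697266, 316.0000305175781), (7.0710673332214355, 8.485280990600586), 45.0) 50.0 [ 492.57506393 -623.15228653   75.        ]
((69.50000762939453, 312.5000305175781), (7.071067810058594, 8.485280990600586), 45.0) 47.0 [ 529.04361852 -562.523034     75.        ]
((466.2567443847656, 237.1923370361328), (49.32697296142578, 65.39836883544922), 51.666664123535156) 1214.5 [858.7146496  181.50012575  75.        ]
((259.2999572753906, 209.90000915527344), (24.0333099365234
[... 573 characters left out ...]
ray([-1.37223198e+00,  3.26784404e-01, -1.93347051e-01,  1.05201825e+00,
       -4.29718170e-05,  1.43661786e+00]), 'joint_velocities': array([ 9.01241518e-05, -2.17884777e-03,  2.10420082e-03, -3.20714795e-04,
       -9.20390161e-04, -1.32252785e-03]), 'effort': array([ 9.43948435e-04, -4.43702352e+01,  2.62666011e+01,  1.03565320e-02,
       -6.15223166e-05,  1.96359686e-06]), 'tcp_pos': array([ 179.57049617, -519.38578665,  230.67856836]), 'orientation': array([-3.14024569e+00, -1.38463869e-04,  3.32742747e-01]), 'contact_force': array([ 0.2037654 ,  0.82059763, -0.01160056]), 'wrist_torque': array([0.02213938, 0.04894331, 0.01752572]), 'gripper_force': 0.0, 'opening': 0.9979970715085701}
```

View pics/scene1.png

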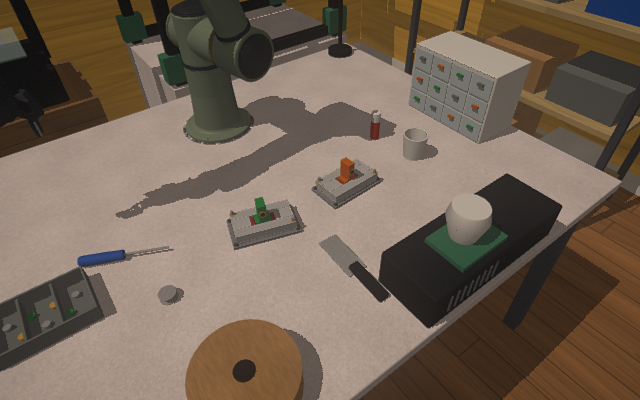

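The scene view shows the green block standing in its nest at about (260,210). In the top view the nest corners give a centre of about (495,-121) and a jig yaw of about -15°, with sizes that fit. I'll move above it and look with the wrist camera.

```bash
python3 - <<'E'
from h import *
print(solve_ik([495,-121,260],[np.pi,0,-.262+np.pi]))
bot.move_ptp([495,-121,260],[np.pi,0,-.262+np.pi])
s=bot.get_state();c=imaging.camera_model("wrist");im=imaging.capture("wrist");cv2.imwrite("pics/w1.png",im)
print(s["t"],s["tcp_pos"],s["orientation"],s["qpos"],c)
cs,_=cv2.findContours(green(im),cv2.RETR_EXTERNAL,cv2.CHAIN_APPROX_SIMPLE)
for k in cs:
    if cv2.contourArea(k)>100: print(cv2.minAreaRect(k),cv2.contourArea(k),onplane(c,cv2.minAreaRect(k)[0],86))
E
```

```text
[-0.38468434  0.23292256 -0.24542499  1.09244877  0.         -0.12268434]
2.0 [ 494.92180906 -121.64652099  259.95207367] [-3.14132296e+00  2.30639946e-05  2.87824833e+00] [-3.85771264e-01  2.33075262e-01 -2.45349616e-01  1.09231562e+00
 -2.64856716e-04 -1.22426943e-01] {'K': array([[315.00518234,   0.        , 322.25396699],
       [  0.        , 315.00518234, 199.65311522],
       [  0.        ,   0.        ,   1.        ]]), 'k1': -0.004825722796110888, 'position': array([ 417.10536263, -101.32978164,  402.44528642]), 'rotation': array([-3.21457648e-01,  5.31431879e-04,  1.30656608e+00])}
((320.48309326171875, 174.8046112060547), (33.448421478271484, 40.38217544555664), 3.1798300743103027) 1052.0 [ 492.2225451  -123.72019572   86.        ]
```

View pics/w1.png

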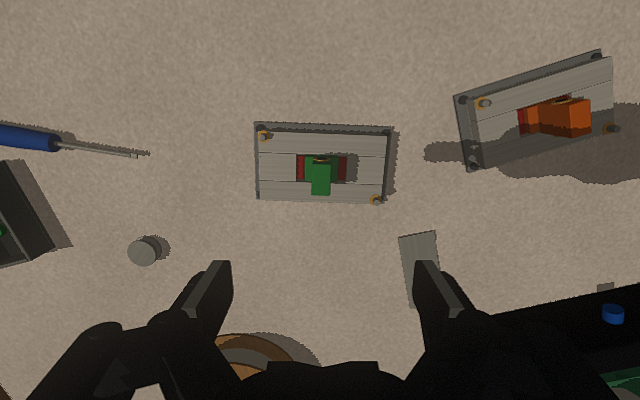

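The wrist view shows the nest from about (258,130) to (388,203), with the rib top in the green around (320,185). I'll zoom in to read the corners.

```bash
python3 - <<'E'
import cv2
im=cv2.imread("pics/w1.png")[115:210,250:400]
cv2.imwrite("pics/w1z.png",cv2.resize(im,None,fx=5,fy=5,interpolation=cv2.INTER_CUBIC))
E
```

```text
(no output)
```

View pics/w1z.png

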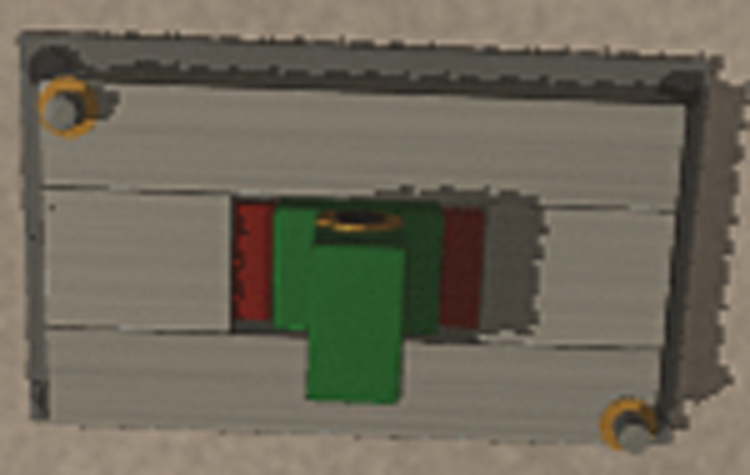

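In the zoom, the rib top corners are (315,243), (407,245), (401,404) and (306,400). The nest face corners are (42,82), (687,103), (658,441) and (48,421).

```bash
python3 - <<'E'
from h import *
c=imaging.camera_model("wrist")
for P,z in(([(315,243),(407,245),(401,404),(306,400)],86),([(42,82),(687,103),(658,441),(48,421)],34)):
    Q=np.array([onplane(c,(250+(u-.5)/5+.0,115+(v-.5)/5),z) for u,v in P])
    y=(Q[1]-Q[0]+Q[2]-Q[3])/2; x=(Q[2]-Q[1]+Q[3]-Q[0])/2
    print(Q.mean(0),np.linalg.norm(x),np.linalg.norm(y),np.degrees(np.arctan2(-y[0],y[1])),np.degrees(np.arctan2(x[1],x[0])))
E
```

```text
[ 497.50039523 -124.35899471   86.        ] 33.85505832443746 19.40640524758606 -17.06389213420058 -17.83447556869764
[ 497.35330459 -124.0044013    34.        ] 82.40860194539647 149.74092493100812 -17.05738517181824 -17.093416093793007
```

The rib centre is (497.4,-124.2) with yaw -17.1°. The measured sizes (33.9 × 19.4 and 82 × 150 mm) match the given ones. Now I'll descend and grip.

```bash
cat >> h.py <<'E'
C=np.array([497.4,-124.2]);YAW=np.radians(-17.1);P=np.array([*C,26.]);ZT=46.
R0=R.from_euler("xyz",[np.pi,0,YAW+np.pi]); AX=np.array([np.cos(YAW),np.sin(YAW),0])
def pose(th,h):
    "tool pose with the block raised h along its axis and tilted th degrees about the noses"
    r=R.from_rotvec(np.radians(th)*AX)
    return P+r.apply([0,0,ZT-P[2]+h]),(r*R0).as_euler("xyz")
E
python3 - <<'E'
from h import *
bot.movel([*C,120],pose(0,0)[1],max_speed=150)
f=bot.get_state()
print(bot.movel([*C,ZT],max_speed=80,threshold=8))
g=bot.get_state();print(f["contact_force"],g["contact_force"],g["tcp_pos"],g["orientation"],g["t"])
bot.grip(0.0,70)
s=bot.get_state();c=imaging.camera_model("wrist");im=imaging.capture("wrist");cv2.imwrite("pics/w2.png",im)
print({k:s[k] for k in("t","tcp_pos","contact_force","wrist_torque","opening","gripper_force")})
E
```

```text
False
[-0.09785957 -0.75367889  1.05031313] [0.18493259 0.44012297 1.15700868] [ 497.78610052 -124.36489609   46.38852923] [-3.14149903e+00  7.60100009e-04  2.84311438e+00] 4.2083
{'t': 4.825, 'tcp_pos': array([ 497.50164657, -124.17495796,   46.26315563]), 'contact_force': array([-0.95195257,  1.53576859,  3.56913599]), 'wrist_torque': array([ 0.12536952,  0.1414783 , -0.02853177]), 'opening': 0.2288262522468934, 'gripper_force': 68.69935512542725}
```

View pics/w2.png

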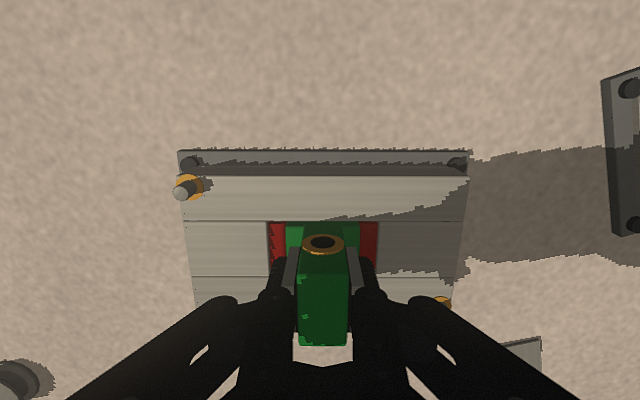

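The rib, at about (322,300), sits centred and square between the pads, with an opening of about 19.5 mm. I'll start with two swings and watch the force.

```bash
cat >> h.py <<'E'
def swing(th0,h0,th1,h1,n=4):
    for i in range(1,n+1):
        a=i/n; p,o=pose(th0+(th1-th0)*a,h0+(h1-h0)*a)
        bot.movel(p,o,max_speed=15)
        s=bot.get_state(); print("%.2f th%.1f h%.1f z%.1f"%(s["t"],th0+(th1-th0)*a,h0+(h1-h0)*a,s["tcp_pos"][2]),s["contact_force"].round(1),s["wrist_torque"].round(2),round(s["opening"],3))
E
python3 - <<'E'
from h import *
swing(0,0,7,2,3)
swing(7,2,-7,4)
E
```

```text
5.12 th2.3 h0.7 z47.0 [-1.6  1.3  6.4] [0.27 0.32 0.11] 0.223
5.38 th4.7 h1.3 z47.7 [-1.3  0.9  6.7] [0.37 0.28 0.04] 0.226
5.62 th7.0 h2.0 z48.3 [-1.8  1.   6.4] [0.43 0.3  0.15] 0.221
5.88 th3.5 h2.5 z48.4 [ 1.5 -0.2 -0.7] [-0.26 -0.1  -0.18] 0.23
6.12 th0.0 h3.0 z48.8 [ 0.9  0.6 -0.7] [-0.26 -0.11 -0.17] 0.228
6.38 th-3.5 h3.5 z49.2 [ 1.9 -0.1 -3. ] [ 0.01 -0.39 -0.14] 0.229
6.62 th-7.0 h4.0 z49.6 [ 1.6 -0.1 -3.8] [ 0.11 -0.45 -0.02] 0.227
```

The pull stays well under the nest's weight, so I'll continue rocking.

```bash
python3 - <<'E'
from h import *
th,h=-7,4
for k in range(4):
    swing(th,h,-th,h+2); th,h=-th,h+2
c=imaging.camera_model("wrist");im=imaging.capture("wrist");cv2.imwrite("pics/w3.png",im);cv2.imwrite("pics/s3.png",cv2.resize(imaging.capture("scene")[170:260,200:330],None,fx=5,fy=5))
E
```

```text
6.88 th-3.5 h4.5 z50.5 [ 2.   0.7 -2.2] [ 0.69 -0.46  0.12] 0.225
7.14 th0.0 h5.0 z51.1 [-0.1  1.  -0.6] [ 0.43 -0.24  0.11] 0.228
7.40 th3.5 h5.5 z51.5 [0.4 1.1 1.3] [ 0.22 -0.02  0.1 ] 0.225
7.66 th7.0 h6.0 z51.8 [-0.2  0.1 -0. ] [0.06 0.09 0.09] 0.224
7.92 th3.5 h6.5 z52.3 [ 1.4 -0.5 -4. ] [-0.62  0.07 -0.18] 0.225
8.18 th0.0 h7.0 z52.9 [ 0.5 -0.2 -2.9] [-0.24 -0.05 -0.08] 0.225
8.45 th-3.5 h7.5 z53.3 [ 1.1 -0.3 -2.9] [ 0.1  -0.07 -0.13] 0.228
8.72 th-7.0 h8.0 z53.7 [ 0.5  0.8 -3.7] [ 0.27 -0.11 -0.07] 0.227
8.98 th-3.5 h8.5 z54.5 [-0.7  1.8 -1.5] [ 0.71 -0.04  0.17] 0.226
9.26 th0.0 h9.0 z55.1 [-0.3  0.1  0.3] [0.41 0.14 0.02] 0.228
9.53 th3.5 h9.5 z55.5 [-1.5  1.1  0.3] [0.27 0.35 0.1 ] 0.223
9.81 th7.0 h10.0 z55.7 [-1.   0.6 -0.1] [0.12 0.38 0.11] 0.223
10.08 th3.5 h10.5 z56.3 [-0.8 -0.2 -4. ] [-0.41  0.23 -0.14] 0.224
10.37 th0.0 h11.0 z56.9 [-0.7  0.7 -3.6] [-0.13  0.15 -0.09] 0.225
10.65 th-3.5 h11.5 z57.4 [-0.6  0.3 -2.6] [ 0.19  0.12 -0.13] 0.225
10.93 th-7.0 h12.0 z58.3 [-2.3  2.4  7.2] [ 0.01  0.66 -0.15] 0.224
```

View pics/w3.png

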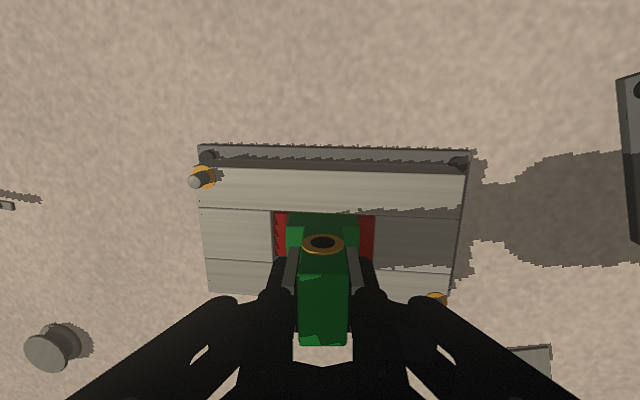

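View pics/s3.png

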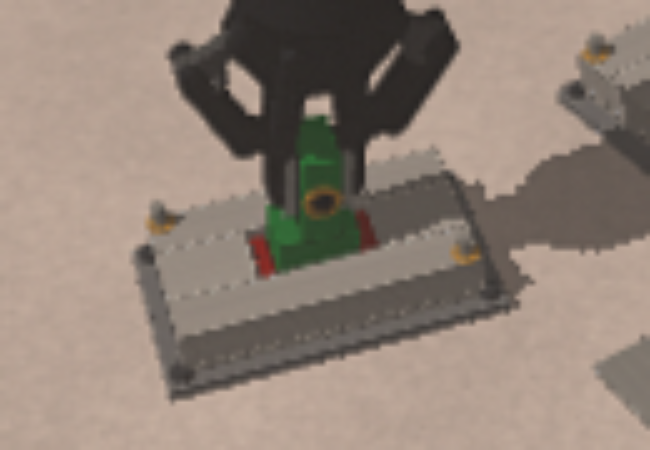

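The block is tilted and clearly raised. The nest sits flat on its plate, with both jaws visible at (283,235) and (366,235). I'll do two more swings, straighten, then lift until just clear.

```bash
python3 - <<'E'
from h import *
swing(-7,12,7,14); swing(7,14,-7,16); swing(-7,16,0,17,2); swing(0,17,0,27,4)
bot.dwell(1.0)
s=bot.get_state();print(s["t"],s["tcp_pos"],s["orientation"],pose(0,27),s["contact_force"],s["opening"],s["gripper_force"])
c=imaging.camera_model("scene");im=imaging.capture("scene");cv2.imwrite("pics/s4f.png",im);cv2.imwrite("pics/s4.png",cv2.resize(im[150:260,200:330],None,fx=5,fy=5))
cv2.imwrite("pics/w4.png",imaging.capture("wrist"))
E
```

```text
11.32 th-3.5 h12.5 z59.0 [-2.5  2.1  6.1] [0.63 0.47 0.04] 0.229
11.60 th0.0 h13.0 z59.2 [-1.9  2.3  5.2] [0.54 0.37 0.03] 0.224
11.89 th3.5 h13.5 z59.7 [-1.7  2.4  4.9] [0.59 0.43 0.06] 0.232
12.18 th7.0 h14.0 z60.6 [-2.5  2.4 10.3] [1.48 0.45 0.11] 0.228
12.47 th3.5 h14.5 z62.6 [-4.3  6.1 21.5] [2.05 0.85 0.26] 0.223
12.77 th0.0 h15.0 z63.7 [-5.4  5.5 26.5] [2.01 1.39 0.09] 0.225
13.07 th-3.5 h15.5 z64.7 [-6.5  5.8 30.6] [1.84 1.65 0.04] 0.224
13.37 th-7.0 h16.0 z65.6 [-7.5  8.2 36.9] [ 1.75  2.13 -0.16] 0.225
13.67 th-3.5 h16.5 z64.7 [-3.2  5.6 21.3] [1.5  0.87 0.08] 0.225
13.97 th0.0 h17.0 z63.8 [0.2 1.4 7.4] [ 0.25  0.06 -0.  ] 0.223
14.28 th0.0 h19.5 z65.0 [ 0.8  0.  -1.8] [ 0.09 -0.03 -0.03] 0.226
14.60 th0.0 h22.0 z68.0 [ 0.3 -0.7 -1.8] [ 0.01 -0.   -0.03] 0.228
14.92 th0.0 h24.5 z70.7 [-0.4  0.2 -1.1] [-0.01 -0.03  0.  ] 0.224
15.23 th0.0 h27.0 z73.1 [-0.3 -0.3 -0.8] [ 0.03 -0.06 -0.01] 0.221
16.2333 [ 497.39933755 -124.18241519   72.99655095] [ 3.14157873e+00 -2.72893574e-05  2.84318136e+00] (array([ 497.4, -124.2,   73. ]), array([3.14159265, 0.        , 2.84314135])) [ 0.44648029 -0.40655159 -1.61171351] 0.22669161835791152 70.52732348442078
```

View pics/s4.png

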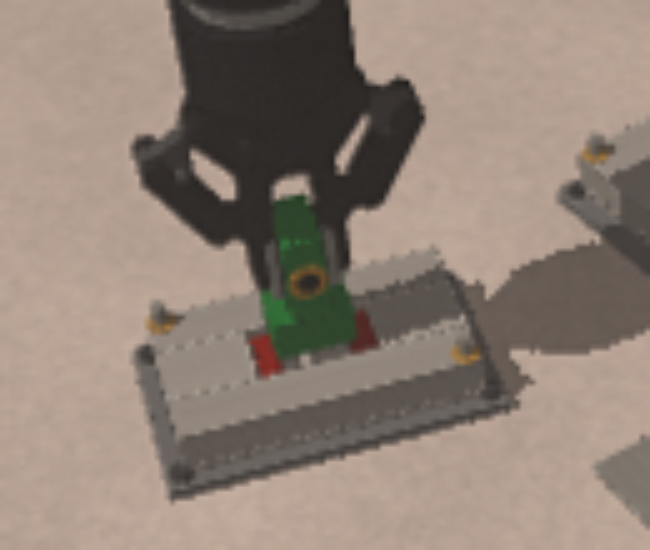

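View pics/w4.png

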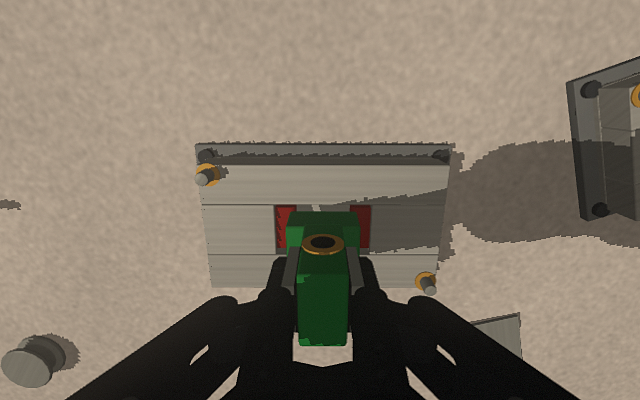

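The block is held upright at the commanded pose, with its rib at the same pixels in the wrist view as when gripped, so it hasn't slipped. Its foot is about 5 mm above the rim, the nest is flat on its plate, and the force on the tool is only about the block's weight. I'm handing it in.

```bash
python3 -c "
from bench import bot
print(bot.sign_off())"
```

```text
the job is handed in; nothing more can be done
None
```

The green block was rocked free over eight swings of about 7° each way and is held upright and still about 5 mm above its nest, which stayed seated, and I handed the job in at about 16 s; the last swings pressed on the jaws with up to about 38 N in total at the wrist, without the block slipping in the grip.

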